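Unstack the ferrule cases into their colour docks

ROBOT

A 6-joint arm with a two-finger parallel gripper is mounted at the origin on the work surface. World frame = base frame: x ahead of the robot, y to its left, z up, the work surface at z = 0. Lengths are in m, angles in rad, forces in N, time in s.
With the tool pointing down it reaches from about 0.35 to 0.975 m from the base axis. Payload 4.9 kg.
Tool frame: the origin (TCP) lies at the very end of the fingers, on their centre line; the grasp point (between the pads) lies 19 mm behind it; x points along the fingers, y is the direction in which the jaws open and shut, and the axes are right-handed (so a half turn about x gives the same grasp; the last joint's range is limited). The gripper opens to 85 mm and grips with 20 to 120 N. Pads are 22 mm wide; open, the fingers measure 114 mm over their backs; the gripper's body (76 mm by 85 mm) begins 54 mm behind the grasp point. The pads swing forward as they close: fully open they stand 13 mm farther back than shut.
Start: joints at [1.049, 0.053, 1.613, -0, 1.476, -0.119], TCP at [0.245, 0.575, 0.231] pointing down, gripper open.
Joint ranges: [-3.01, 3.01], [-1.01, 2.22], [0.06, 2.58], [-1.02, 4.17], [0.09, 2.62], [-3.14, 3.14]. Speed limits (rad/s): [2.57, 2.57, 3.14, 3.14, 3.14, 3.14].

INTERFACE

Orientations are given as a unit quaternion [w, x, y, z].
In Python, from plant import manip gives the robot as it stands.
- The arm moves only by the tool play_rows, never from a script. Its argument "plan" is a list of rows, each a list of 5 numbers: the shift along the tool's x, y, z in mm, then the turn about the tool's x in rad, then the closure, from -1 (fully open) to 1 (shut). A call has 1 to 8 rows; each row is the pose to reach, as a shift and turn from the pose commanded when the call began, along the tool's axes at that moment; what a row does not reach only later rows make up. A row lasts 1/8 s, in which the tool goes at most 62.5 mm and 10.7 degrees, less where a joint would pass 70% of its speed; a pose out of reach is approached as far as the arm can. A call with a gripper value outside its range is refused whole. The fingers move at their own pace and stop on an object; the grip force is fixed at half the most. Time passes only in rows, so rows that repeat a pose let the fingers close. It gives the time, the measured TCP pose, the force and the opening at its end, in the units of the state.
- manip.state(): the state, without advancing time (a new reading comes with each control period).
- manip.grab_frame(name): name is "scene" or "top"; returns a dict with "img" (480x640x3 uint8, red, green, blue), "range_z" (480x640 float32, m along the optical axis (not along the pixel's ray), 0 where there is no reading), "fx", "fy", "cx", "cy" (pixels), "origin" and "rotation" of the camera in the world. Camera axes: x right, y up, looking along -z (the intrinsics and any distortion apply to the point x, -y, -z); pixel columns grow to the right and rows downward; lengths in m; the calibration is good to about 2 mm. A picture is of the moment at which its call begins.
- manip.job_done(): hands the job in, once; it reports no verdict.
The state is a dict: "time": time; "joint_pos": joint angles; "joint_vel": joint speeds; "joint_efforts": joint torques, N m; "tool_pos": TCP position; "tool_rot": TCP orientation; "contact_force": force on the tool from outside, world axes, zero at the start; "ft_torque": the same for the moment, N m; "gripper_width": opening from 0.0 (shut) to 1.0 (fully open).
Only numpy, scipy, OpenCV 4.12 (cv2) and the standard library are available. Lean on these libraries where they do the work, as an engineer would, in place of code of your own. Each camera call takes 0.05 s, during which the arm holds its last target. There are 200 camera calls.

TASK

The wiring is done: take the cross-stacked pile of four ferrule cases apart from the top down and set each case flat into the bench dock of its own colour, fully down between the corner lips. Keep every case upright, never tipping one over, and leave the pliers and the multimeter where they lie.

Things in the scene. Friction and masses are not known exactly. Their poses are not given: they have to be found in the camera images.
- red_case: red ferrule case: closed flat plastic box 110 x 46 x 30 mm (x, y, z), 0.1 to 0.23 kg, white window and black latch on its lid; grasp across the 46 mm. Origin: centre of its underside, z up. Starts as one of the two lower, parallel cases of the stack (50 mm apart), on a 4 mm rubber pad: underside at z = 4 mm. Lies either way round in its dock.
- green_case: green ferrule case: closed flat plastic box 110 x 46 x 30 mm (x, y, z), 0.1 to 0.23 kg, white window and black latch on its lid; grasp across the 46 mm. Origin: centre of its underside, z up. Starts as one of the two lower, parallel cases of the stack (50 mm apart), on a 4 mm rubber pad: underside at z = 4 mm. Lies either way round in its dock.
- blue_case: blue ferrule case: closed flat plastic box 110 x 46 x 30 mm (x, y, z), 0.1 to 0.23 kg, white window and black latch on its lid; grasp across the 46 mm. Origin: centre of its underside, z up. Starts as one of the two upper, parallel cases of the stack (34 mm apart), across the lower two: underside at z = 34 mm. Lies either way round in its dock.
- yellow_case: yellow ferrule case: closed flat plastic box 110 x 46 x 30 mm (x, y, z), 0.1 to 0.23 kg, white window and black latch on its lid; grasp across the 46 mm. Origin: centre of its underside, z up. Starts as one of the two upper, parallel cases of the stack (34 mm apart), across the lower two: underside at z = 34 mm. Lies either way round in its dock.
- red_dock: red dock, fixed on the bench: red plate 136 x 72 x 3 mm (x, y, z) with an L-shaped lip at each corner (4 mm thick, top 12 mm above the bench, reaching 24 mm along the sides; side middles open). Inside the lips 128 x 64 mm: 9 mm to spare round the case. Origin: centre of its underside, on the bench; the case lies on its floor, 3 mm higher; z up.
- green_dock: green dock, fixed on the bench: green plate 136 x 72 x 3 mm (x, y, z) with an L-shaped lip at each corner (4 mm thick, top 12 mm above the bench, reaching 24 mm along the sides; side middles open). Inside the lips 128 x 64 mm: 9 mm to spare round the case. Origin: centre of its underside, on the bench; the case lies on its floor, 3 mm higher; z up.
- blue_dock: blue dock, fixed on the bench: blue plate 136 x 72 x 3 mm (x, y, z) with an L-shaped lip at each corner (4 mm thick, top 12 mm above the bench, reaching 24 mm along the sides; side middles open). Inside the lips 128 x 64 mm: 9 mm to spare round the case. Origin: centre of its underside, on the bench; the case lies on its floor, 3 mm higher; z up.
- yellow_dock: yellow dock, fixed on the bench: yellow plate 136 x 72 x 3 mm (x, y, z) with an L-shaped lip at each corner (4 mm thick, top 12 mm above the bench, reaching 24 mm along the sides; side middles open). Inside the lips 128 x 64 mm: 9 mm to spare round the case. Origin: centre of its underside, on the bench; the case lies on its floor, 3 mm higher; z up.
- pliers: bystander, to be left alone: pliers with red and yellow handles, about 170 x 75 x 20 mm, lying beyond the stack; origin at the pivot on the bench, x from handles to jaws
- meter: bystander, to be left alone: yellow hand multimeter 75 x 150 x 36 mm (x, y, z) lying beyond the stack; origin at the centre of its underside

How it is judged:
By the outcome, as a careful person would: the job done as asked, in the order asked, and still so for the second after the job is handed in, with the robot touching nothing.
It also fails if it takes over 104 s, if anything falls off the work surface, if the arm or the gripper's body presses on something with over 40 N, if the wrist force passes 120 N, or if a joint passes its speed limit or range.

## Working session

There is one attempt and no reset: what is moved stays moved. The work goes in short steps, Python scripts to look and compute and a tool call to move; the robot and the scene stay as the last step left them, time stands still between calls to the robot, and variables do not carry over. Pictures are saved under pics/ and viewed, about 12 in all and at most 16, crops included, and the job is handed in when it is done.

Besides the shell and the picture viewer there is one more tool, called after "Emit:" as name([rows], argument=value, ...), one row to a line, values as JSON. play_rows: Moves the arm, as the interface text tells. Its arguments: {"type":"object","properties":{"plan":{"type":"array"}},"required":["plan"]}

```bash
mkdir -p pics; ls
python3 - <<'E'
from plant import manip
import cv2,numpy as np
s=manip.state();print({k:np.round(v,3) for k,v in s.items()})
for n in("scene","top"):
    f=manip.grab_frame(n);cv2.imwrite(f"pics/{n}0.png",f["img"][:,:,::-1]);np.savez(f"{n}0.npz",**f)
    print(n,f["fx"],f["fy"],f["cx"],f["cy"],f["origin"],f["rotation"],[k for k in f])
E
```

```text
pics
{'time': np.float64(0.0), 'joint_pos': array([ 1.049,  0.053,  1.614,  0.   ,  1.476, -0.119]), 'joint_vel': array([ 0.001,  0.001,  0.001,  0.001,  0.001, -0.   ]), 'joint_efforts': array([-1.0000e-03, -3.9369e+01, -3.7017e+01, -0.0000e+00,  7.0000e-03,
       -0.0000e+00]), 'tool_pos': array([0.245, 0.574, 0.23 ]), 'tool_rot': array([ 0.693,  0.141,  0.693, -0.142]), 'contact_force': array([0.117, 0.379, 0.826]), 'ft_torque': array([-0.023, -0.022,  0.014]), 'gripper_width': np.float64(1.0)}
scene 466.7542626304468 466.7542626304468 317.03004912066854 253.99795404261465 [ 1.02703465 -0.02544234  0.7929334 ] [0.70554277 0.19836585 0.18365054 0.65508233] ['img', 'range_z', 'fx', 'fy', 'cx', 'cy', 'origin', 'rotation']
top 505.3122939450421 505.3122939450421 317.6426366494808 236.51237361532526 [ 0.47877228 -0.01644907  1.05206571] [-0.69539089 -0.05375389  0.03602263  0.71571252] ['img', 'range_z', 'fx', 'fy', 'cx', 'cy', 'origin', 'rotation']
```

View pics/top0.png

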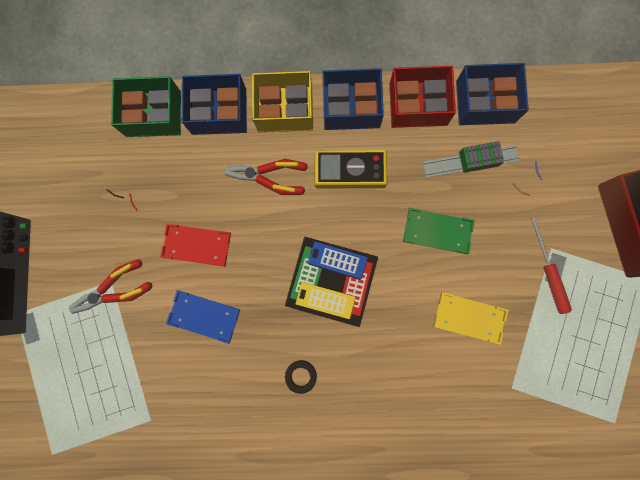

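View pics/scene0.png

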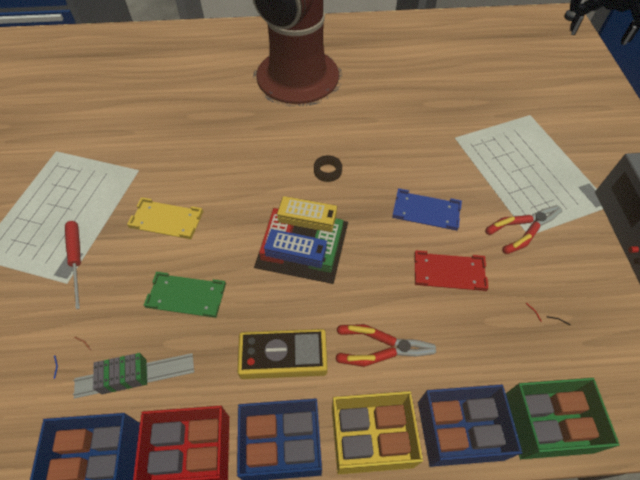

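```bash
cat > h.py <<'E'
import numpy as np,cv2
from scipy.spatial.transform import Rotation as R
def rot(q): return R.from_quat(np.roll(q,-1)).as_matrix()
def world(f):
    v,u=np.mgrid[:480,:640]; d=f["range_z"]
    P=np.stack([(u-f["cx"])/f["fx"]*d,-(v-f["cy"])/f["fy"]*d,-d],-1)
    return P@rot(f["rotation"]).T+f["origin"]
H={"red":[(0,8),(172,180)],"green":[(45,85)],"blue":[(100,125)],"yellow":[(20,33)]}
def find(f,c,zlo,zhi,box=(0.2,0.65,-0.45,0.45),amin=150):
    """rectangles (x,y,yaw of long side deg,L,W,zmed) of colour c in a height band"""
    W=world(f); hsv=cv2.cvtColor(np.ascontiguousarray(f["img"]),cv2.COLOR_RGB2HSV)
    m=np.zeros((480,640),bool)
    for a,b in H[c]: m|=(hsv[...,0]>=a)&(hsv[...,0]<=b)
    m&=(hsv[...,1]>130)&(hsv[...,2]>50)&(f["range_z"]>0)&(W[...,2]>zlo)&(W[...,2]<zhi)
    m&=(W[...,0]>box[0])&(W[...,0]<box[1])&(W[...,1]>box[2])&(W[...,1]<box[3])
    m=cv2.morphologyEx(m.astype(np.uint8),cv2.MORPH_CLOSE,np.ones((5,5)))
    n,l,st,_=cv2.connectedComponentsWithStats(m); out=[]
    for i in range(1,n):
        if st[i,4]<amin: continue
        p=W[(l==i)&(f["range_z"]>0)]
        (x,y),(w,h),a=cv2.minAreaRect((p[:,:2]*1000).astype(np.float32))
        if w<h: w,h,a=h,w,a+90
        out.append(np.round([x,y,(a+90)%180-90,w,h,np.median(p[:,2])*1000,st[i,4]],1).tolist())
    return out
E
python3 - <<'E'
from h import *
for n in("top","scene"):
    f=dict(np.load(n+"0.npz"))
    for c in H:
        print(n,c,"dock",find(f,c,-.01,.02))
        print("   low",find(f,c,.025,.044),"up",find(f,c,.055,.075))
E
```

```text
top red dock [[604.2, 266.6, 80.3, 140.8, 72.9, 4.0, 2253.0], [527.1, 409.7, -69.5, 99.7, 76.7, 16.6, 618.0]]
   low [[506.4, -64.8, -15.9, 109.5, 45.9, 35.0, 673.0]] up []
top green dock [[610.8, -272.8, 77.4, 72.0, 71.1, 4.3, 1068.0]]
   low [[537.0, 40.9, -18.1, 107.8, 19.4, 35.0, 327.0]] up []
top blue dock [[454.7, 248.8, 71.7, 136.7, 71.5, 3.8, 2276.0]]
   low [] up [[558.4, -30.3, 71.5, 108.7, 45.9, 65.0, 1233.0]]
top yellow dock [[437.0, -298.7, 73.6, 141.7, 74.0, 4.2, 2524.0]]
   low [] up [[480.7, -4.0, 73.2, 109.7, 45.9, 65.0, 1338.0]]
scene red dock [[550.7, 419.7, -55.2, 93.8, 26.7, 15.5, 227.0], [603.4, 264.7, 80.2, 135.8, 73.4, 3.3, 2381.0]]
   low [[503.1, -77.0, -16.0, 108.3, 19.4, 34.0, 215.0]] up []
scene green dock []
   low [] up []
scene blue dock [[454.8, 248.1, 72.1, 129.6, 70.0, 3.1, 1489.0]]
   low [] up [[560.7, -29.9, 73.3, 106.6, 44.6, 63.8, 396.0]]
scene yellow dock [[433.9, -298.8, 73.2, 146.5, 78.7, 3.2, 2049.0]]
   low [] up [[480.4, -3.5, 72.8, 110.1, 47.7, 64.0, 1174.0]]
```

```bash
cat >> h.py <<'E'
def go(x,y,z,yaw):
    """shift (mm) and turn to put TCP at x,y,z mm with case long side at yaw deg (jaws across it)"""
    from plant import manip
    s=manip.state(); M=rot(s["tool_rot"])
    d=M.T@(np.array([x,y,z])-s["tool_pos"]*1000)
    t=np.radians(yaw+90); u=M.T@[np.cos(t),np.sin(t),0]
    a=np.arctan2(u[2],u[1]); a=(a+np.pi/2)%np.pi-np.pi/2
    print("t",round(float(s["time"]),2),"tcp",np.round(s["tool_pos"]*1000,1),"F",np.round(s["contact_force"],1),"w",round(float(s["gripper_width"]),3),"tilt",np.round(M[:,0],3),"j6",round(s["joint_pos"][5],2))
    print("  shift",np.round(d,1),"turn",round(a,3),"or",round(a-np.sign(a)*np.pi,3))
E
python3 - <<'E'
from h import *
H["green"]=[(40,90)]
for n in("top","scene"):
    f=dict(np.load(n+"0.npz"));
    i=f["img"]; hsv=cv2.cvtColor(i,cv2.COLOR_RGB2HSV); print(hsv[230,435] if n=="top" else hsv[295,185])
    print(find(f,"green",-.01,.02,(.2,.7,-.45,.45)))
go(558.5,-30.2,150,72.5)
E
```

```text
[ 59 122 121]
[[611.1, -271.7, 77.4, 74.2, 71.1, 4.3, 1076.0]]
[ 59 121 110]
[]
t 0.1 tcp [244.7 574.5 230.2] F [-1.1 -0.3 -0.4] w 0.999 tilt [-0.001 -0.002 -1.   ] j6 -0.12
  shift [  80.9 -433.1  525.7] turn 1.473 or -1.668
```

```bash
sed -i 's/>130)/>95)/' h.py
python3 - <<'E'
from h import *
for n in("top","scene"):
    f=dict(np.load(n+"0.npz"))
    print(find(f,"green",-.01,.02,(.5,.7,-.45,-.15)),find(f,"green",.025,.044))
E
```

```text
[[618.3, -243.6, 77.1, 138.6, 73.9, 4.3, 2283.0]] [[532.9, 29.2, -17.9, 109.5, 46.0, 34.9, 603.0]]
[[617.6, -243.1, 77.3, 139.6, 71.9, 3.2, 2511.0]] [[538.4, 42.9, -18.0, 108.7, 17.1, 34.0, 365.0]]
```

Emit:
play_rows([
  [0,-43,53,0.18,-1],
  [0,-87,105,0.36,-1],
  [5,-130,158,0.54,-1],
  [10,-173,210,0.72,-1],
  [20,-217,263,0.9,-0.8],
  [20,-260,315,1.08,-0.55],
  [20,-303,368,1.26,-0.55],
  [20,-347,420,1.473,-0.55],
])

```text
time: 1.1
tool_pos: [0.4749, 0.1298, 0.2111]
tool_rot: [-0.424, -0.566, -0.424, 0.566]
contact_force: [0.7, 0.3, 0.4]
gripper_width: 0.775
```

```bash
python3 -c "
from h import *
go(559,-30,120,72.5);go(559,-30,30,72.5)"
```

```text
t 1.1 tcp [474.9 129.8 211.1] F [0.7 0.3 0.4] w 0.775 tilt [-0.  0. -1.] j6 0.4
  shift [ 91.1 125.8 129.6] turn 0.02 or -3.122
t 1.1 tcp [474.9 129.8 211.1] F [0.7 0.3 0.4] w 0.775 tilt [-0.  0. -1.] j6 0.4
  shift [181.1 125.8 129.7] turn 0.02 or -3.122
```

Emit:
play_rows([
  [0,42,43,0.0,-0.55],
  [20,84,86,0.0,-0.55],
  [60,110,115,0.0,-0.55],
  [80,110,115,0.0,-0.55],
  [80,110,115,0.0,-0.55],
])

```text
time: 1.72
tool_pos: [0.5466, -0.0085, 0.1289]
tool_rot: [-0.424, -0.564, -0.427, 0.566]
contact_force: [0.3, 0.8, 0.6]
gripper_width: 0.776
```

```bash
python3 -c "
from h import *
f=__import__('plant').manip.grab_frame('top');cv2.imwrite('pics/a.png',cv2.resize(f['img'][200:340,240:420,::-1],None,fx=4,fy=4))
go(559,-30,120,72.5);go(559,-30,30,72.5)"
```

```text
t 1.77 tcp [547.7  -8.2 130.8] F [-0.3  0.6  0.1] w 0.773 tilt [-0.002  0.001 -1.   ] j6 0.13
  shift [10.8 16.8 17.8] turn 0.027 or -3.115
t 1.77 tcp [547.7  -8.2 130.8] F [-0.3  0.6  0.1] w 0.773 tilt [-0.002  0.001 -1.   ] j6 0.13
  shift [100.8  17.   17.8] turn 0.027 or -3.115
```

View pics/a.png

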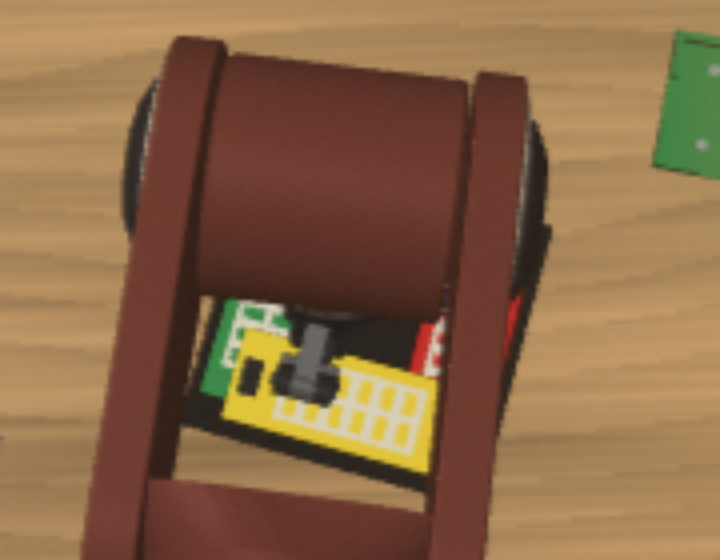

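The arm covers blue. One finger shows above yellow at around (305,370), displaced by parallax because the TCP is still 25 mm short. Next I move over blue and descend.

Emit:
play_rows([
  [10,17,18,0.027,-0.55],
  [10,17,18,0.027,-0.55],
  [10,17,18,0.027,-0.55],
])

```text
time: 2.15
tool_pos: [0.5604, -0.0301, 0.123]
tool_rot: [0.419, 0.571, 0.418, -0.57]
contact_force: [0.2, -0.5, -0.7]
gripper_width: 0.773
```

```bash
python3 -c "
from h import *
go(559,-30,30,72.5)"
```

```text
t 2.15 tcp [560.4 -30.1 123. ] F [ 0.2 -0.5 -0.7] w 0.773 tilt [ 0.002  0.    -1.   ] j6 0.12
  shift [93.  -1.5  0.4] turn 0.0 or -3.141
```

Emit:
play_rows([
  [40,-1,0,0,-0.55],
  [70,-1,0,0,-0.55],
  [90,-1,0,0,-0.55],
  [91,-1,0,0,-0.55],
  [91,-1,0,0,0.4],
  [91,-1,0,0,0.4],
  [91,-1,0,0,0.4],
  [91,-1,0,0,0.4],
])

```text
time: 3.15
tool_pos: [0.5605, -0.0311, 0.0323]
tool_rot: [0.419, 0.571, 0.417, -0.57]
contact_force: [-0.2, 0.9, 5.6]
gripper_width: 0.527
```

Emit:
play_rows([
  [-10,0,0,0,0.4],
  [-40,0,0,0,0.4],
  [-90,0,0,0,0.4],
  [-90,0,0,0,0.4],
  [-90,0,0,0,0.4],
])

```text
time: 3.78
tool_pos: [0.5584, -0.0307, 0.12]
tool_rot: [-0.418, -0.57, -0.418, 0.571]
contact_force: [-0.5, -0.1, -1.2]
gripper_width: 0.532
```

```bash
python3 -c "
from h import *
f=__import__('plant').manip.grab_frame('scene');cv2.imwrite('pics/b.png',f['img'][:,:,::-1])
go(454.7,248.5,60,72);go(454.7,248.5,1,72)"
```

```text
t 3.83 tcp [557.8 -30.6 119. ] F [ 0.2 -0.7 -2.8] w 0.532 tilt [-0.003  0.    -1.   ] j6 0.12
  shift [  59.4 -182.3 -235. ] turn 0.008 or -3.134
t 3.83 tcp [557.8 -30.6 119. ] F [ 0.2 -0.7 -2.8] w 0.532 tilt [-0.003  0.    -1.   ] j6 0.12
  shift [ 118.4 -182.2 -235.1] turn 0.008 or -3.134
```

View pics/b.png

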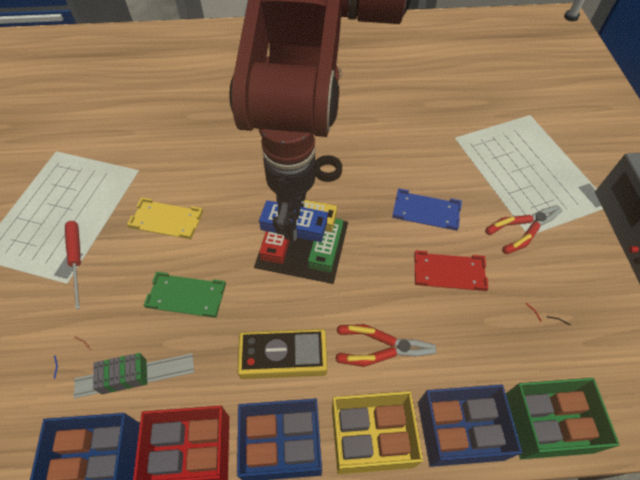

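Blue is held level at around (297,217), and the rest of the pile is undisturbed. I carry it to its dock next.

Emit:
play_rows([
  [0,-20,-26,0,0.4],
  [0,-50,-65,0,0.4],
  [0,-85,-110,0,0.4],
  [0,-120,-155,0,0.4],
  [0,-150,-194,0,0.4],
  [20,-172,-222,0,0.4],
  [50,-182,-235,0.008,0.4],
  [60,-182,-235,0.008,0.4],
])

```text
time: 4.82
tool_pos: [0.453, 0.2478, 0.0565]
tool_rot: [-0.416, -0.569, -0.417, 0.574]
contact_force: [-0.1, -0.6, 0.2]
gripper_width: 0.53
```

Emit:
play_rows([
  [0,0,0,0,0.4],
  [0,0,0,0,0.4],
])

```text
time: 5.08
tool_pos: [0.4574, 0.2476, 0.0614]
tool_rot: [0.415, 0.573, 0.415, -0.572]
contact_force: [0.5, -0.1, -0.8]
gripper_width: 0.528
```

```bash
python3 -c "
from h import *
f=__import__('plant').manip.grab_frame('top');print(find(f,'blue',.04,.2),find(f,'blue',-.01,.02))
go(454.7,248.5,2,72)"
```

```text
[[452.1, 222.3, 71.8, 60.2, 51.9, 93.3, 644.0]] [[446.1, 223.5, 71.7, 83.1, 71.9, 4.1, 658.0]]
t 5.12 tcp [457.6 247.7  61.7] F [ 0.3  0.4 -1.1] w 0.53 tilt [ 0.002  0.001 -1.   ] j6 0.67
  shift [59.7 -3.1  0.2] turn -0.002 or 3.14
```

Emit:
play_rows([
  [20,-3,0,0,0.4],
  [40,-3,0,0,0.4],
  [52,-3,0,0,0.4],
  [57,-3,0,0,0.4],
  [59,-3,0,0,0.4],
  [59,-3,0,0,0.4],
  [59,-3,0,0,0.4],
])

```text
time: 6.0
tool_pos: [0.454, 0.2493, 0.0021]
tool_rot: [0.416, 0.573, 0.415, -0.572]
contact_force: [-0.2, -0.1, -1.0]
gripper_width: 0.533
```

```bash
python3 -c "
from h import *
go(454.7,248.5,2,72)"
```

```text
t 6.0 tcp [454.  249.3   2.1] F [-0.2 -0.1 -1. ] w 0.533 tilt [ 0.001  0.    -1.   ] j6 0.67
  shift [0.1 0.9 0.5] turn -0.0 or 3.141
```

Just above the floor. I release and retreat.

Emit:
play_rows([
  [1,0,0,0,-0.55],
  [1,0,0,0,-0.55],
  [1,0,0,0,-0.55],
  [-20,0,0,0,-0.55],
  [-70,0,0,0,-0.55],
  [-125,0,0,0,-0.55],
  [-125,0,0,0,-0.55],
])

```text
time: 6.88
tool_pos: [0.4573, 0.2505, 0.1328]
tool_rot: [0.417, 0.576, 0.414, -0.568]
contact_force: [-0.2, -0.6, -0.5]
gripper_width: 0.774
```

```bash
python3 -c "
from h import *
go(480.5,-4,125,73)"
```

```text
t 6.88 tcp [457.3 250.5 132.8] F [-0.2 -0.6 -0.5] w 0.774 tilt [ 0.011  0.004 -1.   ] j6 0.67
  shift [  7.  100.7 234.9] turn -0.018 or 3.124
```

Emit:
play_rows([
  [0,20,46,0,-0.55],
  [0,43,100,0,-0.55],
  [0,66,155,0,-0.55],
  [0,90,210,-0.01,-0.55],
  [5,99,232,-0.018,-0.55],
  [7,100,235,-0.018,-0.55],
  [7,100,235,-0.018,-0.55],
  [7,100,235,-0.018,-0.55],
])

```text
time: 7.88
tool_pos: [0.4758, -0.0043, 0.1193]
tool_rot: [-0.421, -0.568, -0.421, 0.568]
contact_force: [0.8, 0.6, -0.2]
gripper_width: 0.773
```

```bash
python3 -c "
from h import *
f=__import__('plant').manip.grab_frame('top');print(find(f,'blue',.025,.045),find(f,'blue',-.01,.01));cv2.imwrite('pics/c.png',f['img'][:,:,::-1])
f=__import__('plant').manip.grab_frame('scene');print(find(f,'yellow',.05,.075))
go(480.5,-4,32,73)"
```

```text
[[454.0, 249.1, 71.6, 111.3, 46.3, 33.6, 1279.0]] [[454.6, 248.5, 71.9, 136.0, 71.7, 3.9, 867.0]]
[[480.9, -3.7, 72.8, 110.5, 47.6, 63.7, 1236.0]]
t 7.97 tcp [476.   -4.4 119.6] F [ 0.5  1.2 -0. ] w 0.778 tilt [ 0.  0. -1.] j6 0.13
  shift [87.6  4.2 -1.7] turn 0.002 or -3.14
```

View pics/c.png

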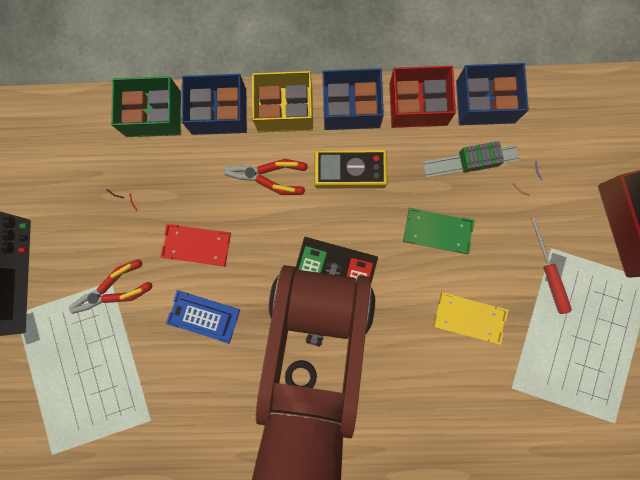

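Blue sits centred in its dock (around (203,317)): its top is at 33.6 mm and the offset is under 1 mm. Next is yellow.

Emit:
play_rows([
  [0,4,-1,0,-0.55],
  [20,4,-2,0,-0.55],
  [50,4,-2,0,-0.55],
  [80,4,-2,0,-0.55],
  [87,4,-2,0,-0.55],
  [87,4,-2,0,-0.55],
])

```text
time: 8.72
tool_pos: [0.4805, -0.0045, 0.0327]
tool_rot: [-0.421, -0.568, -0.421, 0.568]
contact_force: [0.6, 0.2, -0.1]
gripper_width: 0.774
```

Emit:
play_rows([
  [0,0,0,0,0.4],
  [0,0,0,0,0.4],
  [0,0,0,0,0.4],
  [0,0,0,0,0.4],
  [-10,0,0,0,0.4],
  [-40,0,0,0,0.4],
  [-90,0,0,0,0.4],
  [-90,0,0,0,0.4],
])

```text
time: 9.72
tool_pos: [0.4833, -0.0051, 0.1275]
tool_rot: [0.423, 0.571, 0.418, -0.566]
contact_force: [-0.1, -0.0, -1.2]
gripper_width: 0.53
```

```bash
python3 -c "
from h import *
f=__import__('plant').manip.grab_frame('scene');print(find(f,'yellow',.07,.2))
for t in [(-300,73.5)]: go(435.5,-298.7,62,73.5)"
```

```text
[[497.9, -7.9, 77.0, 112.3, 83.8, 156.4, 1326.0]]
t 9.78 tcp [481.6  -4.8 124.8] F [-0.3 -0.4 -3.1] w 0.53 tilt [ 0.004 -0.001 -1.   ] j6 0.13
  shift [ 62.8  41.5 294.6] turn -0.008 or 3.133
```

Emit:
play_rows([
  [0,4,30,0,0.4],
  [0,11,80,0,0.4],
  [0,18,130,0,0.4],
  [0,26,185,0,0.4],
  [0,34,240,0,0.4],
  [20,39,280,-0.008,0.4],
  [50,41,295,-0.008,0.4],
  [60,41,295,-0.008,0.4],
])

```text
time: 10.78
tool_pos: [0.4307, -0.2975, 0.0585]
tool_rot: [-0.42, -0.567, -0.425, 0.568]
contact_force: [-0.7, 1.4, -2.0]
gripper_width: 0.528
```

Emit:
play_rows([
  [0,0,0,0,0.4],
  [0,0,0,0,0.4],
])

```text
time: 11.02
tool_pos: [0.434, -0.2982, 0.0632]
tool_rot: [0.424, 0.567, 0.423, -0.566]
contact_force: [-0.0, -0.2, -1.5]
gripper_width: 0.529
```

```bash
python3 -c "
from h import *
go(435.5,-298.7,2,73.5)"
```

```text
t 11.03 tcp [ 434.  -298.2   63.2] F [-0.  -0.2 -1.5] w 0.529 tilt [ 0.001 -0.001 -1.   ] j6 -0.46
  shift [61.2  1.5  0. ] turn 0.001 or -3.141
```

Emit:
play_rows([
  [20,1,0,0,0.4],
  [40,1,0,0,0.4],
  [52,1,0,0,0.4],
  [58,1,0,0,0.4],
  [61,1,0,0,0.4],
  [61,1,0,0,0.4],
  [61,1,0,0,0.4],
])

```text
time: 11.9
tool_pos: [0.4349, -0.2992, 0.0034]
tool_rot: [0.423, 0.567, 0.423, -0.567]
contact_force: [-3.6, 4.8, 7.0]
gripper_width: 0.525
```

Emit:
play_rows([
  [0,0,0,0,-0.55],
  [0,0,0,0,-0.55],
  [0,0,0,0,-0.55],
  [-20,0,0,0,-0.55],
  [-70,0,0,0,-0.55],
  [-120,0,0,0,-0.55],
  [-120,0,0,0,-0.55],
])

```text
time: 12.78
tool_pos: [0.4371, -0.3015, 0.1272]
tool_rot: [0.427, 0.567, 0.419, -0.566]
contact_force: [-0.2, -0.3, -0.7]
gripper_width: 0.773
```

```bash
python3 -c "
from h import *
f=__import__('plant').manip.grab_frame('top');cv2.imwrite('pics/d.png',f['img'][:,:,::-1])
print(find(f,'red',.025,.045),find(f,'green',.025,.045))
f=__import__('plant').manip.grab_frame('scene')
print(find(f,'red',.025,.045),find(f,'green',.025,.045))
go(506,-65,110,-16.5);go(618,-243.5,110,77.2)"
```

```text
[[506.4, -64.8, -15.9, 109.7, 46.0, 35.1, 1271.0]] [[532.9, 29.2, -17.9, 109.9, 46.1, 35.0, 1251.0]]
[[506.4, -64.4, -16.2, 110.2, 47.1, 34.1, 1134.0]] [[533.5, 29.5, -18.0, 108.8, 46.4, 34.0, 889.0]]
t 12.88 tcp [ 434.5 -299.2  121.9] F [-0.7  0.4 -0.8] w 0.774 tilt [ 0.001 -0.001 -1.   ] j6 -0.46
  shift [  11.8    1.9 -244.8] turn 1.57 or -1.571
t 12.88 tcp [ 434.5 -299.2  121.9] F [-0.7  0.4 -0.8] w 0.774 tilt [ 0.001 -0.001 -1.   ] j6 -0.46
  shift [  12.   160.1 -105.6] turn -0.065 or 3.076
```

View pics/d.png

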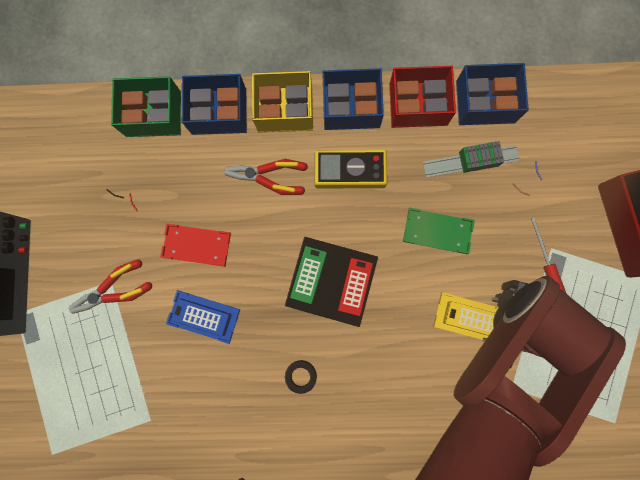

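Emit:
play_rows([
  [0,0,-20,-0.18,-0.55],
  [0,0,-50,-0.36,-0.55],
  [0,0,-85,-0.54,-0.55],
  [0,0,-120,-0.72,-0.55],
  [0,0,-155,-0.9,-0.55],
  [0,0,-190,-1.08,-0.55],
  [0,1,-220,-1.26,-0.55],
  [0,2,-245,-1.44,-0.55],
])

```text
time: 13.88
tool_pos: [0.5047, -0.0631, 0.119]
tool_rot: [0.691, 0.145, 0.694, -0.145]
contact_force: [0.1, -0.1, 0.3]
gripper_width: 0.774
```

Emit:
play_rows([
  [0,0,0,-0.13,-0.55],
  [0,0,0,-0.13,-0.55],
  [0,0,0,-0.13,-0.55],
])

```text
time: 14.25
tool_pos: [0.5052, -0.0647, 0.1202]
tool_rot: [0.699, 0.103, 0.7, -0.103]
contact_force: [0.3, 0.3, 0.2]
gripper_width: 0.775
```

```bash
python3 -c "
from h import *
f=__import__('plant').manip.grab_frame('top')
print(find(f,'yellow',.025,.045),find(f,'yellow',-.01,.01))
go(506.4,-64.6,4,-16.1)"
```

```text
[[435.2, -298.7, 73.4, 110.3, 46.1, 34.2, 1339.0]] [[437.0, -298.7, 73.7, 142.6, 73.8, 4.5, 1110.0]]
t 14.3 tcp [505.4 -64.8 120.6] F [0.2 0.1 0.3] w 0.772 tilt [-0.002  0.    -1.   ] j6 -1.55
  shift [116.6   0.5   1.1] turn -0.01 or 3.131
```

Emit:
play_rows([
  [25,0,1,-0.01,-0.55],
  [60,0,1,-0.01,-0.55],
  [95,0,1,-0.01,-0.55],
  [112,0,1,-0.01,-0.55],
  [115,0,1,-0.01,-0.55],
  [115,0,1,-0.01,-0.55],
])

```text
time: 15.05
tool_pos: [0.5078, -0.0653, 0.0075]
tool_rot: [0.701, 0.098, 0.7, -0.099]
contact_force: [-0.7, 0.0, 1.1]
gripper_width: 0.774
```

Emit:
play_rows([
  [0,0,0,0,0.4],
  [0,0,0,0,0.4],
  [0,0,0,0,0.4],
  [0,0,0,0,0.4],
  [-10,0,0,0,0.4],
  [-40,0,0,0,0.4],
  [-90,0,0,0,0.4],
  [-90,0,0,0,0.4],
])

```text
time: 16.05
tool_pos: [0.51, -0.0657, 0.1014]
tool_rot: [0.703, 0.098, 0.697, -0.099]
contact_force: [0.2, -0.3, -1.3]
gripper_width: 0.525
```

```bash
python3 -c "
from h import *
go(603.8,265.6,65,80.3)"
```

```text
t 16.05 tcp [510.  -65.7 101.4] F [ 0.2 -0.3 -1.3] w 0.525 tilt [ 0.009 -0.002 -1.   ] j6 -1.56
  shift [ 36.4 344.3  -1.4] turn 1.461 or -1.681
```

Emit:
play_rows([
  [0,20,0,0.1,0.4],
  [0,60,0,0.28,0.4],
  [0,105,0,0.46,0.4],
  [0,150,0,0.64,0.4],
  [0,195,0,0.82,0.4],
  [0,240,0,1.0,0.4],
  [0,290,0,1.18,0.4],
  [0,330,0,1.36,0.4],
])

```text
time: 17.05
tool_pos: [0.5967, 0.2537, 0.0943]
tool_rot: [-0.481, -0.517, -0.482, 0.519]
contact_force: [-0.0, -1.3, -2.3]
gripper_width: 0.525
```

Emit:
play_rows([
  [0,0,0,0.1,0.4],
  [0,0,0,0.1,0.4],
  [0,0,0,0.1,0.4],
])

```text
time: 17.42
tool_pos: [0.597, 0.2517, 0.0953]
tool_rot: [-0.456, -0.539, -0.457, 0.541]
contact_force: [-0.5, 0.1, -1.2]
gripper_width: 0.528
```

```bash
python3 -c "
from h import *
f=__import__('plant').manip.grab_frame('scene');cv2.imwrite('pics/e.png',f['img'][:,:,::-1])
go(603.8,265.6,60,80.3)"
```

```text
t 17.48 tcp [597.3 251.6  95.6] F [ 0.2 -0.  -1.5] w 0.524 tilt [-0.002 -0.    -1.   ] j6 0.45
  shift [ 35.6   4.2 -14.9] turn 0.001 or -3.14
```

View pics/e.png

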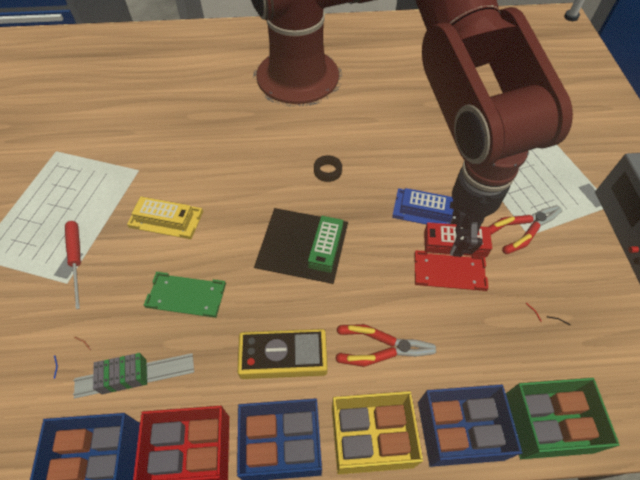

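Red is held level next to its dock (around (458,240)). I align over the dock at (452,270) and descend.

Emit:
play_rows([
  [0,4,-15,0,0.4],
  [20,4,-15,0,0.4],
  [50,4,-15,0,0.4],
  [70,4,-15,0,0.4],
  [70,4,-15,0,0.4],
])

```text
time: 18.1
tool_pos: [0.6021, 0.2656, 0.0231]
tool_rot: [-0.455, -0.538, -0.457, 0.542]
contact_force: [0.3, -0.1, -2.0]
gripper_width: 0.527
```

```bash
python3 -c "
from h import *
go(603.8,265.6,6,80.3)"
```

```text
t 18.1 tcp [602.1 265.6  23.1] F [ 0.3 -0.1 -2. ] w 0.527 tilt [-0.006 -0.002 -1.   ] j6 0.47
  shift [17.1  1.8 -0.3] turn 0.001 or -3.141
```

Emit:
play_rows([
  [8,1,0,0,0.4],
  [14,1,0,0,0.4],
  [19,1,0,0,0.4],
  [19,1,0,0,0.4],
  [19,1,0,0,0.4],
])

```text
time: 18.73
tool_pos: [0.6054, 0.2662, 0.0077]
tool_rot: [0.456, 0.54, 0.456, -0.54]
contact_force: [-0.5, 0.5, -1.5]
gripper_width: 0.527
```

```bash
python3 -c "
from h import *
go(603.8,265.6,6,80.3)"
```

```text
t 18.73 tcp [605.4 266.2   7.7] F [-0.5  0.5 -1.5] w 0.527 tilt [ 0.  0. -1.] j6 0.47
  shift [ 1.7 -1.4  0.9] turn 0.001 or -3.141
```

Emit:
play_rows([
  [2,-1,0,0,0.4],
  [3,-1,0,0,0.4],
  [3,-1,0,0,0.4],
])

```text
time: 19.1
tool_pos: [0.6054, 0.2663, 0.0074]
tool_rot: [0.457, 0.541, 0.456, -0.54]
contact_force: [-4.6, -2.5, 9.6]
gripper_width: 0.528
```

Emit:
play_rows([
  [0,0,0,0,-0.55],
  [0,0,0,0,-0.55],
  [0,0,0,0,-0.55],
  [-20,0,0,0,-0.55],
  [-70,0,0,0,-0.55],
  [-115,0,0,0,-0.55],
  [-115,0,0,0,-0.55],
  [-115,0,0,0,-0.55],
])

```text
time: 20.1
tool_pos: [0.6045, 0.2664, 0.1204]
tool_rot: [0.456, 0.541, 0.456, -0.54]
contact_force: [0.4, -0.5, -0.9]
gripper_width: 0.774
```

```bash
python3 -c "
from h import *
go(533,29.3,115,-17.8)"
```

```text
t 20.1 tcp [604.5 266.4 120.4] F [ 0.4 -0.5 -0.9] w 0.774 tilt [ 0.001  0.    -1.   ] j6 0.47
  shift [  5.3 -30.7 245.7] turn -1.429 or 1.713
```

Emit:
play_rows([
  [0,-3,25,-0.18,-0.55],
  [0,-7,55,-0.36,-0.55],
  [0,-11,90,-0.54,-0.55],
  [0,-15,125,-0.72,-0.55],
  [0,-20,160,-0.9,-0.55],
  [0,-24,195,-1.08,-0.55],
  [0,-28,225,-1.26,-0.55],
  [5,-31,246,-1.43,-0.55],
])

```text
time: 21.1
tool_pos: [0.5311, 0.0279, 0.1131]
tool_rot: [0.698, 0.107, 0.7, -0.107]
contact_force: [-0.3, 0.9, -0.3]
gripper_width: 0.772
```

Emit:
play_rows([
  [0,0,0,0,-0.55],
  [0,0,0,0,-0.55],
])

```text
time: 21.35
tool_pos: [0.5321, 0.0295, 0.1137]
tool_rot: [0.698, 0.11, 0.699, -0.11]
contact_force: [-0.6, 0.5, -0.4]
gripper_width: 0.774
```

```bash
python3 -c "
from h import *
f=__import__('plant').manip.grab_frame('top')
print(find(f,'red',.025,.045),find(f,'red',-.01,.01))
go(533,29.3,6,-17.9)"
```

```text
[[605.6, 268.1, 80.3, 111.1, 46.4, 33.7, 1209.0]] [[604.0, 264.7, 80.1, 138.0, 73.4, 4.0, 912.0]]
t 21.4 tcp [532.4  29.7 114.1] F [0.6 0.2 0.5] w 0.774 tilt [-0.001  0.    -1.   ] j6 -1.34
  shift [108.1  -0.2   0.8] turn 0.002 or -3.14
```

Emit:
play_rows([
  [25,0,1,0,-0.55],
  [60,0,1,0,-0.55],
  [95,0,1,0,-0.55],
  [106,0,1,0,-0.55],
  [107,0,1,0,-0.55],
  [107,0,1,0,-0.55],
])

```text
time: 22.15
tool_pos: [0.5349, 0.0288, 0.0091]
tool_rot: [0.7, 0.109, 0.698, -0.109]
contact_force: [0.3, -1.1, 0.1]
gripper_width: 0.771
```

Emit:
play_rows([
  [0,0,0,0,0.4],
  [0,0,0,0,0.4],
  [0,0,0,0,0.4],
  [0,0,0,0,0.4],
  [-10,0,0,0,0.4],
  [-40,0,0,0,0.4],
  [-90,0,0,0,0.4],
  [-90,0,0,0,0.4],
])

```text
time: 23.15
tool_pos: [0.5367, 0.0285, 0.1027]
tool_rot: [0.702, 0.109, 0.695, -0.109]
contact_force: [0.1, -1.0, -1.3]
gripper_width: 0.525
```

```bash
python3 -c "
from h import *
go(618,-243.4,100,77.2)"
```

```text
t 23.15 tcp [536.7  28.5 102.7] F [ 0.1 -1.  -1.3] w 0.525 tilt [ 0.009 -0.001 -1.   ] j6 -1.35
  shift [   3.7 -234.3  160.1] turn 1.485 or -1.657
```

Emit:
play_rows([
  [0,-18,12,0.1,0.4],
  [0,-45,31,0.28,0.4],
  [0,-75,51,0.46,0.4],
  [0,-105,72,0.64,0.4],
  [0,-135,92,0.82,0.4],
  [0,-168,115,1.0,0.4],
  [0,-200,137,1.18,0.4],
  [0,-225,154,1.36,0.4],
])

```text
time: 24.15
tool_pos: [0.6109, -0.2335, 0.0957]
tool_rot: [-0.472, -0.525, -0.474, 0.526]
contact_force: [0.4, -0.2, -0.4]
gripper_width: 0.525
```

Emit:
play_rows([
  [0,0,0,0.12,0.4],
  [0,0,0,0.12,0.4],
  [0,0,0,0.12,0.4],
])

```text
time: 24.52
tool_pos: [0.611, -0.2318, 0.0965]
tool_rot: [-0.442, -0.551, -0.444, 0.551]
contact_force: [0.3, 0.2, -1.9]
gripper_width: 0.524
```

```bash
python3 -c "
from h import *
go(618,-243.4,26,77.2)"
```

```text
t 24.52 tcp [ 611.  -231.8   96.5] F [ 0.3  0.2 -1.9] w 0.524 tilt [-0.002  0.001 -1.   ] j6 -0.26
  shift [70.5  9.4  9.8] turn 0.007 or -3.135
```

Emit:
play_rows([
  [0,9,10,0.007,0.4],
  [20,9,10,0.007,0.4],
  [50,9,10,0.007,0.4],
  [70,9,10,0.007,0.4],
  [70,9,10,0.007,0.4],
  [70,9,10,0.007,0.4],
])

```text
time: 25.28
tool_pos: [0.6189, -0.2444, 0.0282]
tool_rot: [0.441, 0.553, 0.44, -0.553]
contact_force: [-0.6, -1.3, -1.7]
gripper_width: 0.525
```

```bash
python3 -c "
from h import *
go(618,-243.4,7,77.2)"
```

```text
t 25.27 tcp [ 618.9 -244.4   28.2] F [-0.6 -1.3 -1.7] w 0.525 tilt [ 0.001 -0.001 -1.   ] j6 -0.26
  shift [21.2 -1.1 -0.8] turn -0.002 or 3.14
```

Emit:
play_rows([
  [10,-1,-1,0,0.4],
  [17,-1,-1,0,0.4],
  [20,-1,-1,0,0.4],
  [21,-1,-1,0,0.4],
  [22,-1,-1,0,0.4],
  [22,-1,-1,0,0.4],
])

```text
time: 26.02
tool_pos: [0.6175, -0.2428, 0.0084]
tool_rot: [-0.44, -0.553, -0.441, 0.553]
contact_force: [-8.3, 5.0, 14.3]
gripper_width: 0.53
```

```bash
python3 -c "
from h import *
go(618,-243.4,6,77.2)"
```

```text
t 26.02 tcp [ 617.5 -242.8    8.4] F [-8.3  5.  14.3] w 0.53 tilt [-0.002  0.001 -1.   ] j6 -0.26
  shift [2.4 0.7 0.5] turn -0.002 or 3.14
```

Floor contact at 14 N. I release, go up, and move clear towards the middle of the bench.

Emit:
play_rows([
  [0,0,0,0,-0.55],
  [0,0,0,0,-0.55],
  [0,0,0,0,-0.55],
  [-20,0,0,0,-0.55],
  [-70,0,0,0,-0.55],
  [-130,0,0,0,-0.55],
  [-170,0,0,0,-0.55],
  [-190,0,0,0,-0.55],
])

```text
time: 27.02
tool_pos: [0.619, -0.2437, 0.2006]
tool_rot: [0.443, 0.554, 0.438, -0.552]
contact_force: [0.1, -0.6, -0.2]
gripper_width: 0.773
```

Emit:
play_rows([
  [0,0,-40,0,-0.55],
  [0,20,-90,0,-0.55],
  [0,40,-140,0,-0.55],
  [0,60,-190,0,-0.55],
  [0,80,-220,0,-0.55],
  [0,80,-240,0,-0.55],
  [0,80,-240,0,-0.55],
  [0,80,-240,0,-0.55],
])

```text
time: 28.02
tool_pos: [0.7484, -0.0279, 0.1953]
tool_rot: [-0.44, -0.553, -0.44, 0.554]
contact_force: [-0.1, -0.3, 0.0]
gripper_width: 0.778
```

```bash
python3 -c "
from h import *
from plant import manip
for n in('top','scene'):
    f=manip.grab_frame(n);cv2.imwrite(f'pics/end_{n}.png',f['img'][:,:,::-1])
    for c in H: print(n,c,find(f,c,.025,.045,(.35,.7,-.4,.35)),find(f,c,-.01,.012,(.35,.7,-.4,.35)))
go(500,0,250,75)"
```

```text
top red [[605.6, 268.0, 80.4, 110.1, 46.1, 33.8, 1207.0]] [[604.6, 266.4, 80.3, 141.4, 73.7, 4.3, 987.0]]
top green [[618.1, -240.6, 76.9, 110.4, 46.7, 34.3, 1244.0]] [[617.7, -244.7, 77.0, 140.5, 73.3, 4.8, 912.0]]
top blue [[454.0, 248.5, 71.4, 110.8, 46.2, 33.7, 1278.0]] [[454.5, 248.3, 71.9, 136.4, 71.8, 4.1, 950.0]]
top yellow [[435.1, -298.2, 73.4, 111.1, 45.9, 34.1, 1338.0]] [[437.0, -298.7, 73.4, 142.0, 74.4, 4.5, 1138.0]]
scene red [[605.7, 268.5, 80.0, 110.8, 48.2, 33.0, 1306.0]] [[603.8, 264.6, 80.5, 135.7, 72.3, 4.0, 912.0]]
scene green [[617.9, -239.7, 77.1, 110.2, 46.9, 32.9, 959.0]] [[618.4, -241.2, 76.9, 135.8, 71.4, 4.1, 866.0]]
scene blue [[456.4, 248.9, 71.2, 110.1, 45.7, 33.1, 859.0]] [[455.1, 248.3, 71.1, 132.9, 73.0, 3.5, 579.0]]
scene yellow [[434.8, -297.9, 73.0, 111.3, 47.2, 32.8, 1082.0]] [[436.2, -300.1, 74.8, 149.4, 74.7, 4.1, 916.0]]
t 28.12 tcp [748.6 -28.3 195.7] F [ 0.2  0.5 -0.5] w 0.776 tilt [-0. -0. -1.] j6 0.09
  shift [ -54.3 -248.6   28.4] turn 0.035 or -3.107
```

View pics/end_top.png

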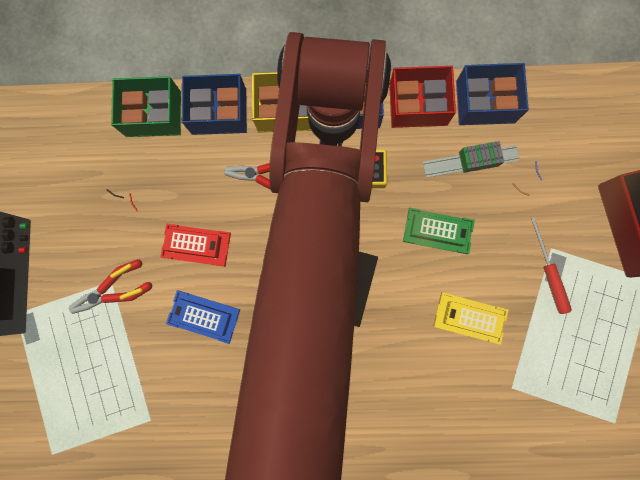

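View pics/end_scene.png

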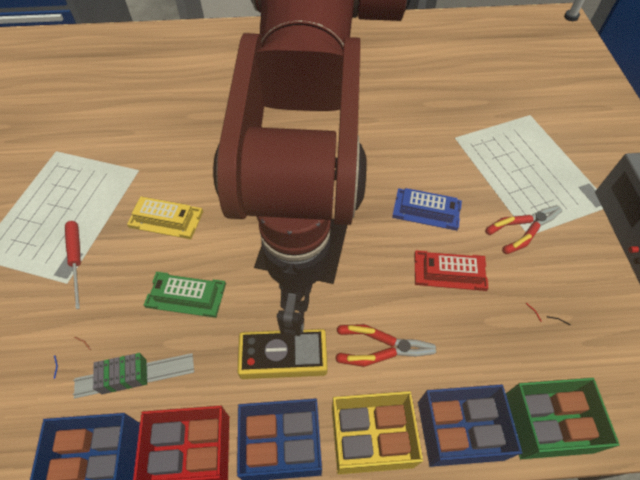

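All four cases sit inside the lips of their docks: blue at (203,317), red (195,244), green (438,231) and yellow (471,317) in the top view. The meter and pliers are where they were, and the arm hangs free with the TCP at 196 mm.

```bash
python3 -c "
from plant import manip
print(manip.job_done())"
```

```text
the job is handed in; nothing more can be done
None
```

I took the stack apart from the top down (blue, yellow, red, then green) and set each case into the dock of its own colour. I handed the job in at about 28 s of the 104 s allowed.

**Placement:** both cameras put every case top at about 33–34 mm, where 33 mm is fully down. Each case was level and aligned with its dock to within 2°. The cases sat 1–4 mm off their dock centres, inside the 9 mm of spare room; green and red were the furthest off, by up to 4 mm along their length. For green, the two cameras disagreed by about 3 mm on the dock centre; it is within the lips by either.

**Forces and other objects:** the largest contact force I read was about 17 N, when green touched down. The pliers and multimeter look unmoved in the last pictures; I checked them only by eye.

**Arm position:** my final retreat ended over the multimeter instead of the middle of the bench. I had the sign of the sideways shift wrong. The TCP was at 196 mm, far above the 36 mm meter, and the arm was touching nothing.

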